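# Close the bulk gauge on a sample section and zero its dial

## Robot

A 7-joint arm with a two-finger parallel gripper is mounted at the origin on a cart in front of the work surface, level with it; the furniture and walls round the work are solid. World frame = base frame: x ahead of the robot, y to its left, z up, the work surface at z = 0. Lengths are in m, angles in rad, forces in N, time in s.
With the tool pointing down it reaches from about 0.4 to 0.85 m from the base axis. Payload 4.5 kg.
Tool frame: the origin (TCP) lies at the very end of the fingers, on their centre line; the grasp point (between the pads) lies 19 mm behind it; z points along the fingers, y is the line along which they close (so a half turn about z gives the same grasp; the last joint's range is limited). The gripper opens to 88 mm and grips with 3 to 60 N. Pads are 18 mm wide; open, the fingers measure 123 mm over their backs; the gripper's body (75 mm by 187 mm) begins 45 mm behind the grasp point.
Start: joints at [-1.22, 0.689, -0.195, 1.565, 0.157, 0.902, -0.215], TCP at [0.195, 0.594, 0.239] pointing down, gripper open.
Joint ranges: [-3.01, 3.01], [-0.46, 2.08], [-1.47, 1.51], [0.13, 2.56], [-1, 4.14], [0.04, 2.09], [-2.66, 2.66]. Speed limits (rad/s): [2.57, 2.57, 3.14, 3.14, 3.14, 3.14, 3.14].

## Interface

Orientations are given as a unit quaternion [x, y, z, w].
In Python, from plant import r gives the robot as it stands. The module is installed in compiled form; this text tells all that it offers.
- The arm moves only by the tool step_arm, never from a script. Its argument "increments" is a list of rows, each a list of 2 entries, a list of its own where there are three numbers: the shift along the world's x, y, z in cm, then the turn, a rotation vector about the world's x, y, z in degrees. A call has exactly 10 rows; each row shifts and turns the commanded pose from where the row before left it; what a row does not reach is not made up. A row lasts 1/10 s, in which the tool goes at most 50 mm and 8.59 degrees, less where a joint would pass 70% of its speed; a pose out of reach is approached as far as the arm can. A call is refused whole if a number of a shift passes 5 or a number of a turn 8.59, either way. A call with a gripper value outside its range is refused whole. "fingers" is the opening, from 0 (shut) to 1 (fully open), set as the call begins (left out, the last holds). The fingers move at their own pace and stop on an object; "grip_force" is the grip in N (left out, the last holds). Time passes only in rows, so rows that do not move let the fingers close, or fill a call up. It gives the time, the measured TCP pose, the force, the opening and the grip force at its end, in the units of the state.
- r.get_state(): the state, without advancing time (a new reading comes with each control period).
- r.snapshot(name): name is "side" or "top" or "wrist"; returns (picture, depth): 384x512x3 uint8, red, green, blue; 384x512 float32, m along the optical axis (not along the pixel's ray), 0 where there is no reading.
- r.calibration(name): a dict with "fov_y" (degrees; the focal length in pixels is half the picture's height over the tangent of half this angle, whatever the lens; pixels are square), "cx", "cy" (the principal point, pixels), "k1" (the pictures are not rectified: a ray, as slopes to the right and down, at radius r is drawn at 1 + k1 r^2 times it, then the intrinsics apply), "R" (3x3) and "t" (3): a world point X has camera coordinates R X + t. Camera axes: x right, y down, z forward; pixel columns grow to the right and rows downward; lengths in m; the calibration is good to about 2 mm. A picture is of the moment at which its call begins: read the wrist's pose just before it. calibration takes no time and is no camera call; for the wrist camera it gives the pose at the moment of the call.
- r.finish_job(): hands the job in; it is judged then, once.
The state is a dict: "clock": time; "q": joint angles; "qd": joint speeds; "joint_torque": joint torques, N m; "tool_pos": TCP position; "eef_rot": TCP orientation; "contact_force": force on the tool from outside, world axes, zero at the start; "moment": the same for the moment, N m; "opening": opening from 0.0 (shut) to 1.0 (fully open); "finger_force": force on a finger pad.
Only numpy, scipy, OpenCV 4.12 (cv2) and the standard library are available. Lean on these libraries where they do the work, as an engineer would, in place of code of your own. Each camera call takes 0.05 s, during which the arm holds its last target. There are 200 camera calls.

## Task

The catch of the bulk gauge has just been reset, so set the gauge to zero on the sample section that lies on its bed: lower the lid gently without letting it slam, and press its free edge down until the catch snaps in and holds it shut, with little more force than that takes. Then turn the dial's knurled bezel until the red zero mark stands at the tip of the black hand, and let go. Do not shift the sheets or the tools round the gauge.

Things in the scene. Friction and masses are not known exactly. Their poses are not given: they have to be found in the camera images.
- bulk_gauge: bulk gauge, fixed to the bench: green bed plate 262 (x) x 170 (y) mm, top face 22 mm above the bench, hinge cheeks along its far (+x) edge, the catch at the middle of its near edge. Origin on the bench under the middle between bed ends, 105 mm from the hinge; x points from the catch to the hinge, z up
- catch_block (a point): top middle of the green guide block at the near edge, 48 mm above the bench. Behind it the catch, a steel fork with a sprung brass roller, was set for this bulk somewhere within 12 mm of height (not measured) and clamped with a brass screw. Pushing the lid's striker past the roller takes about 16 N at the free edge; it gives way, then a hard stop follows 1 mm below the caught position
- lid_hinge (a point): middle of the lid's hinge pin, 105 mm along +x from the gauge's origin, 52 mm above the bench; axes are those of the lid (lid level: same as the gauge's; the lid runs from the hinge along its own -x, its z is the normal of the outer face)
- lid_edge (a point): middle of the lid's free edge, on the outer (upper) face, 208 mm from the hinge pin. The lid is an 8 mm aluminium plate 130 mm wide with a black strip along the free edge; below it hangs the striker pin, 20 mm under the mid plane, that snaps under the roller. Over 40 N would strain the lid. A sprung 60 mm foot under the lid presses the sheets over the last 0.15 rad
- gauge_lid (a joint): hinge of the lid, rad: 0 level, 1.57 upright, 1.9 at the stop. The hinge is counterbalanced and stiff: the lid stays where it is left. Caught, it stands at 0 to 0.055, depending on how high the catch is set; the striker meets the roller about 0.08 above that, and uncaught the lid stays there (0.078 to 0.135)
- dial_center (a point): on the axis of the dial gauge in the lid, 100 mm from the hinge pin, at the level of the hand, 28.5 mm above the lid's mid plane (the lid's outer face is 4 mm above it); axes are those of the lid. The knurled steel bezel is 60 mm across and stands 16 to 34 mm above the lid's mid plane; below it is a black case 54 mm across
- dial_bezel (a joint): angle of the bezel about the lid's z, rad, endless, either way, counterclockwise from above positive, about 0.04 N m of friction; at 0 its red zero mark points to the lid's +x (towards the hinge). The white scale with 40 graduations turns with it
- dial_hand (a joint): angle of the black hand about the lid's z, rad, counterclockwise from above positive, 0 towards the hinge: 3.6 while the foot hangs free; it turns clockwise as the foot is pressed in, to somewhere between -0.2 and 1.0 once the lid is caught
- zero_mark (a point): point on the bezel's red zero mark, 22 mm from the dial's axis, at the level of the hand
- pointer_tip (a point): point near the tip of the black hand, 22 mm from the dial's axis
- sheets: sample section: loose block of sheets, 245 x 165 x 8 mm, lying crosswise on the bed; origin at the centre of its underside
- glue_brush: round wooden glue brush lying flat, 215 mm long, 28 mm thick; origin under its middle, y axis along it (bristles to -y)
- bone_folder: ivory-coloured bone folder lying flat, 147 x 24 x 8 mm; origin under its middle, y axis along it
- backing_hammer: backing hammer lying flat, wooden handle, 202 mm long, head 82 mm wide; origin under its middle, y axis along the handle (head to -y)
- bench_scissors: red-handled scissors lying flat, 199 x 87 x 9 mm; origin under their middle, y axis along them (blades to -y)

How it is judged:
By the outcome, as a careful person would: the job done as asked, in the order asked, and still so for the second after the job is handed in, with the robot touching nothing.
It also fails if it takes over 64 s, if anything falls off the work surface, if the arm or the gripper's body presses on something with over 40 N, if the wrist force passes 120 N, or if a joint passes its speed limit or range.

## Working session

There is one attempt and no reset: what is moved stays moved. The work goes in short steps, Python scripts to look and compute and a tool call to move; the robot and the scene stay as the last step left them, time stands still between calls to the robot, and variables do not carry over. Pictures are saved under pics/ and viewed, at most 10 in all, crops included, and the job is handed in when it is done.

Besides the shell and the picture viewer there is one more tool, called in YAML: its name, and indented under it one key for each argument. step_arm: Moves the arm, as the interface text tells. Its arguments: {"type":"object","properties":{"increments":{"type":"array","items":{"type":"array"}},"fingers":{"type":"number"},"grip_force":{"type":"number"}},"required":["increments"]}

```bash
mkdir -p pics; cat > h.py <<'E'
import numpy as np, cv2
from plant import r
def snap(n,f=None):
    c=r.calibration(n); p,d=r.snapshot(n)
    if f: cv2.imwrite('pics/'+f,p[:,:,::-1])
    return c,p,d
def intr(c,h=384):
    f=h/2/np.tan(np.radians(c['fov_y'])/2); return f
def unproj(c,uv,d):
    f=intr(c); uv=np.atleast_2d(uv).astype(float)
    p=np.stack([(uv[:,0]-c['cx'])/f,(uv[:,1]-c['cy'])/f],1); s=p.copy()
    for _ in range(20): s=p/(1+c['k1']*(s**2).sum(1,keepdims=True))
    X=np.c_[s,np.ones(len(s))]*np.asarray(d).reshape(-1,1)
    return (X-np.array(c['t']))@np.array(c['R'])
def proj(c,X):
    X=np.atleast_2d(X)@np.array(c['R']).T+np.array(c['t']); s=X[:,:2]/X[:,2:]
    s=s*(1+c['k1']*(s**2).sum(1,keepdims=True)); return s*intr(c)+[c['cx'],c['cy']]
E
python3 - <<'E'
from h import *
ps=[]
for n in('side','top'):
    c,p,d=snap(n); ps.append(p); np.savez(n+'.npz',p=p,d=d,c=np.array(c,dtype=object))
    print(n,-np.array(c['R']).T@c['t'],c['fov_y'])
for n,p in zip('st',ps): cv2.imwrite(f'pics/{n}0.png',cv2.resize(p[:,:,::-1],(800,600)))
print(r.get_state())
E
```

```text
side [ 0.52539537 -1.14724856  0.47855999] 50.961885395229395
top [ 0.19566918 -0.05445516  1.10505469] 55.69489100478541
{'clock': 0.1, 'q': array([-1.22022916,  0.68992511, -0.19452433,  1.56621836,  0.1573205 ,
        0.90249648, -0.21510524]), 'qd': array([ 0.00010113, -0.0019229 , -0.00200086, -0.00135751, -0.00053469,
        0.00056288, -0.00046852]), 'joint_torque': array([-3.01963453e-03, -5.28507507e+01, -1.27124000e+00, -1.53837740e+01,
       -5.25262195e-02,  1.98270602e-03,  4.99999180e-05]), 'tool_pos': array([0.19455451, 0.59335944, 0.23798052]), 'eef_rot': array([ 1.57680499e-01,  9.87489836e-01, -8.24382330e-04, -6.58269953e-05]), 'contact_force': array([0.36185734, 0.29405352, 0.56285716]), 'moment': array([ 0.03171724, -0.021042  , -0.00659502]), 'finger_force': 0.0, 'opening': 1.0006226756100716}
```

View pics/t0.png

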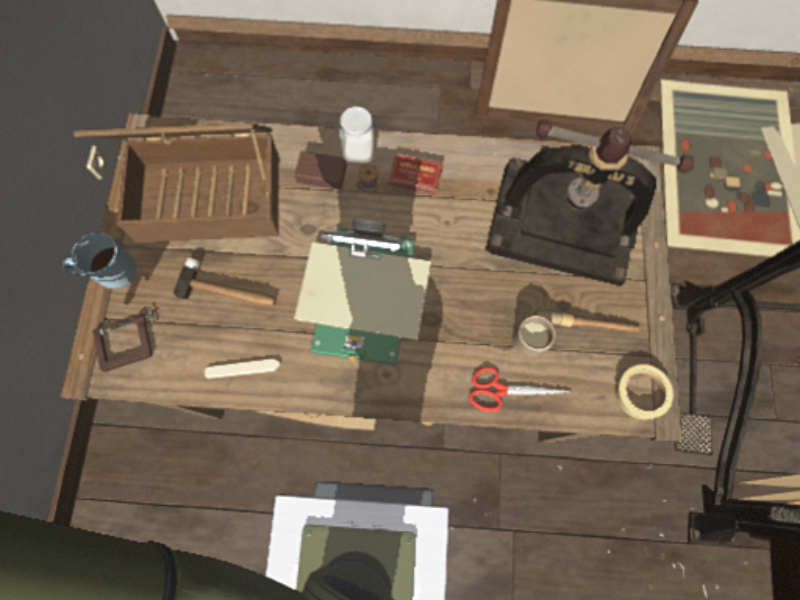

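View pics/s0.png

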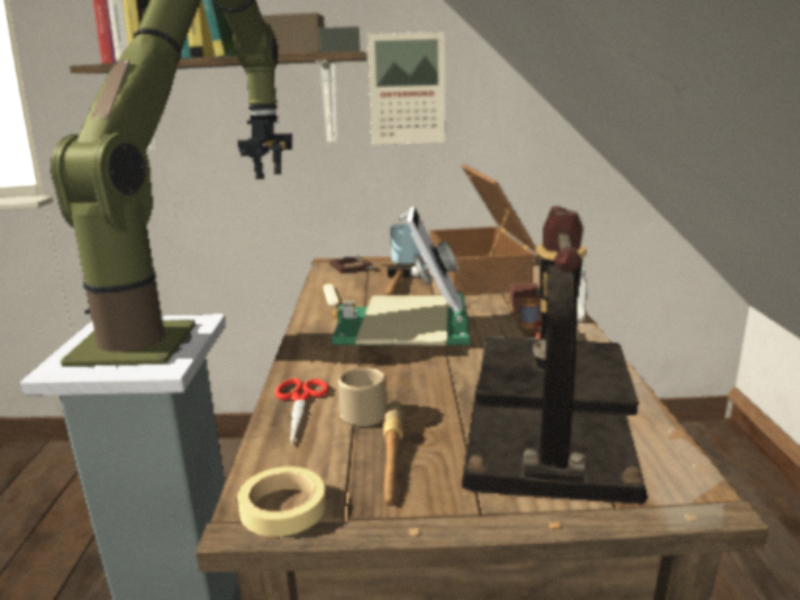

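Top view: the gauge is around (355,290), with its hinge at the far side, sheets over the bed and the lid standing open towards the robot. In the side view the lid runs from (460,310) to (410,210), about 1.1 rad. Now measuring the gauge.

```bash
python3 - <<'E'
from h import *
z=np.load('top.npz',allow_pickle=True); p,d,c=z['p'],z['d'],z['c'].item()
v,u=np.mgrid[0:384,0:512]
W=unproj(c,np.c_[u.ravel(),v.ravel()],d.ravel()).reshape(384,512,3)
hsv=cv2.cvtColor(p,cv2.COLOR_RGB2HSV)
m=(hsv[...,0]>65)&(hsv[...,0]<95)&(hsv[...,1]>110)&(W[...,2]>0.012)&(W[...,2]<0.06)&(d>0)
m[:,:180]=0;m[:,290:]=0
g=W[m]; print(len(g), g.min(0),g.max(0),np.median(g,0))
b=m&(abs(W[...,2]-0.022)<0.006)
g=W[b][:,:2].astype(np.float32); print(cv2.minAreaRect(g), cv2.boxPoints(cv2.minAreaRect(g)))
# sheets
s=(hsv[...,1]<90)&(hsv[...,2]>60)&(abs(W[...,2]-0.030)<0.006)
s[:,:180]=0;s[:,290:]=0;s[:140]=0;s[235:]=0
g=W[s][:,:2].astype(np.float32); print('sheet',len(g),cv2.minAreaRect(g))
cv2.imwrite('pics/m.png',np.hstack([b*255,s*255]).astype(np.uint8)[100:260])
# lid: side camera points
z=np.load('side.npz',allow_pickle=True); p,d,c=z['p'],z['d'],z['c'].item()
W=unproj(c,np.c_[u.ravel(),v.ravel()],d.ravel()).reshape(384,512,3)
for uv in [(264,134),(270,145),(280,165),(288,185),(294,195),(285,170),(222,198),(230,205)]:
    print(uv,W[uv[1],uv[0]].round(4),p[uv[1],uv[0]])
hsv=cv2.cvtColor(p,cv2.COLOR_RGB2HSV)
m=(hsv[...,0]>65)&(hsv[...,0]<95)&(hsv[...,1]>110)&(W[...,2]>0.005)&(W[...,2]<0.1)&(d>0)&(u>200)&(u<310)&(v>180)&(v<230)
g=W[m];print(g.min(0),g.max(0))
b=m&(abs(W[...,2]-0.022)<0.004); print(cv2.boxPoints(cv2.minAreaRect(W[b][:,:2].astype(np.float32))))
cv2.imwrite('pics/crop.png',cv2.resize(p[110:230,200:320,::-1],(600,600),interpolation=cv2.INTER_CUBIC))
E
```

```text
Traceback (most recent call last):
ValueError: zero-size array to reduction operation minimum which has no identity
```

```bash
python3 - <<'E'
from h import *
z=np.load('top.npz',allow_pickle=True); p,d,c=z['p'],z['d'],z['c'].item()
v,u=np.mgrid[0:384,0:512]
W=unproj(c,np.c_[u.ravel(),v.ravel()],d.ravel()).reshape(384,512,3)
for uv in [(209,218),(247,221),(220,190),(200,185),(100,210),(228,150),(227,220)]: print(uv,W[uv[1],uv[0]].round(3),p[uv[1],uv[0]],cv2.cvtColor(p[uv[1]:uv[1]+1,uv[0]:uv[0]+1],cv2.COLOR_RGB2HSV))
z=np.load('side.npz',allow_pickle=True); p2,d2,c2=z['p'],z['d'],z['c'].item()
W2=unproj(c2,np.c_[u.ravel(),v.ravel()],d2.ravel()).reshape(384,512,3)
for uv in [(264,134),(270,145),(280,165),(288,185),(294,195),(285,170),(222,198),(230,215),(280,210)]: print(uv,W2[uv[1],uv[0]].round(3),p2[uv[1],uv[0]])
cv2.imwrite('pics/crop.png',np.hstack([cv2.resize(a[...,::-1],(400,400),interpolation=cv2.INTER_CUBIC) for a in (p[130:240,180:290],p2[120:230,200:310])]))
E
```

```text
(209, 218) [0.441 0.091 0.019] [ 99 148 117] [[[ 71  84 148]]]
(247, 221) [ 0.439 -0.026  0.022] [64 91 73] [[[70 76 91]]]
(220, 190) [0.53  0.065 0.028] [231 226 188] [[[ 27  47 231]]]
(200, 185) [0.541 0.129 0.029] [221 213 178] [[[ 24  50 221]]]
(100, 210) [ 0.447  0.438 -0.002] [162 136 108] [[[ 16  85 162]]]
(228, 150) [0.602 0.038 0.174] [73 71 67] [[[20 21 73]]]
(227, 220) [0.43  0.033 0.054] [75 73 73] [[[ 0  7 75]]]
(264, 134) [0.567 0.038 0.242] [212 209 204]
(270, 145) [0.584 0.041 0.208] [124 123 118]
(280, 165) [ 0.611 -0.002  0.156] [37 36 37]
(288, 185) [ 0.634 -0.01   0.096] [120 120 115]
(294, 195) [0.653 0.006 0.058] [119 124 119]
(285, 170) [ 0.625 -0.004  0.141] [100 102  95]
(222, 198) [0.433 0.019 0.051] [143 144 135]
(230, 215) [ 0.46  -0.071  0.031] [118 113  87]
(280, 210) [ 0.607 -0.047  0.032] [120 113  89]
```

View pics/crop.png

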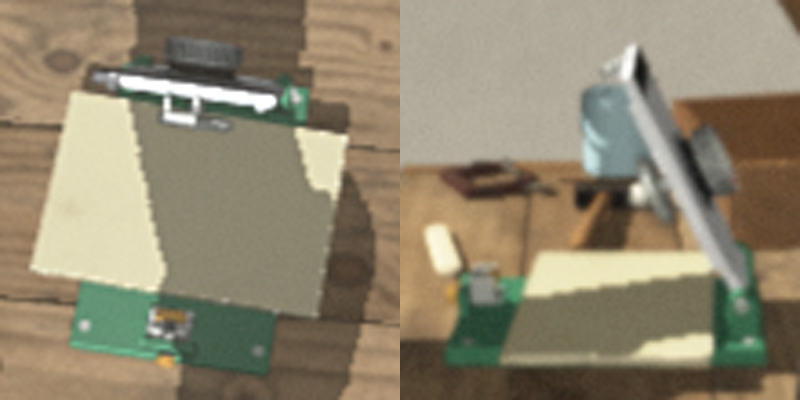

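The left panel shows the bed, with the catch at about (170,322) and its near corners visible. The right panel shows the lid leaning about 62° from level, with the dial on its far face. Next I fit the gauge pose.

```bash
python3 - <<'E'
from h import *
v,u=np.mgrid[0:384,0:512]
out=[]
for n,roi in(('top',(180,140,290,245)),('side',(205,175,315,225))):
    z=np.load(n+'.npz',allow_pickle=True); p,d,c=z['p'],z['d'],z['c'].item()
    W=unproj(c,np.c_[u.ravel(),v.ravel()],d.ravel()).reshape(384,512,3)
    hsv=cv2.cvtColor(p,cv2.COLOR_RGB2HSV)
    m=(hsv[...,0]>60)&(hsv[...,0]<95)&(hsv[...,1]>55)&(d>0)&(u>roi[0])&(u<roi[2])&(v>roi[1])&(v<roi[3])
    b=m&(abs(W[...,2]-0.021)<0.006)
    g=W[b][:,:2]; print(n,b.sum(),m.sum())
    print(cv2.boxPoints(cv2.minAreaRect(g.astype(np.float32))).round(4).tolist(),cv2.minAreaRect(g.astype(np.float32))[2])
    hi=m&(W[...,2]>0.04); print('hi',W[hi].min(0).round(3),W[hi].max(0).round(3), W[hi].mean(0).round(3))
    s=(hsv[...,1]<75)&(hsv[...,0]>18)&(hsv[...,0]<40)&(abs(W[...,2]-0.029)<0.006)&(d>0)&(u>roi[0])&(u<roi[2])&(v>roi[1])&(v<roi[3])
    k=cv2.morphologyEx(s.astype(np.uint8),cv2.MORPH_OPEN,np.ones((3,3)))>0
    print('sheet',k.sum(),cv2.minAreaRect(W[k][:,:2].astype(np.float32)))
    bb=(hsv[...,0]>12)&(hsv[...,0]<26)&(hsv[...,1]>130)&(hsv[...,2]>120)&(d>0)&(u>roi[0])&(u<roi[2])&(v>195)&(v<roi[3])
    print('brass',W[bb].mean(0).round(3),bb.sum())
    # lid points
    L=W[(d>0)&(abs(W[...,0]-.6)<.07)&(abs(W[...,1]-.03)<.075)&(W[...,2]>0.09)&(W[...,2]<.3)]
    out.append(L)
L=np.vstack(out); print(len(L))
top=L[L[:,2]>L[:,2].max()-.01]; print('lidtop',top.mean(0).round(3),top.min(0).round(3),top.max(0).round(3))
E
```

```text
top 814 901
[[0.4043999910354614, -0.045499999076128006], [0.6646000146865845, -0.06589999794960022], [0.6775000095367432, 0.09960000216960907], [0.4174000024795532, 0.11999999731779099]] 85.51952362060547
hi [ 0.413 -0.048  0.042] [0.664 0.082 0.066] [0.498 0.02  0.051]
sheet 3817 ((0.5489011406898499, 0.03032103180885315), (0.24463027715682983, 0.16643068194389343), 84.12361907958984)
brass [0.424 0.036 0.048] 19
side 347 521
[[0.4074000120162964, -0.05119999870657921], [0.6633999943733215, -0.0706000030040741], [0.6754999756813049, 0.08889999985694885], [0.41940000653266907, 0.10840000212192535]] 85.6635513305664
hi [ 0.415 -0.053  0.041] [0.664 0.076 0.063] [ 0.61  -0.027  0.05 ]
sheet 1528 ((0.5476284027099609, 0.028840772807598114), (0.25080111622810364, 0.16572576761245728), 84.50019836425781)
brass [0.405 0.039 0.037] 12
1423
lidtop [0.562 0.023 0.238] [ 0.539 -0.04   0.233] [0.575 0.091 0.243]
```

Gauge centre is about (0.541, 0.027) with yaw −4.5°. The hinge is at (0.6457, 0.0188, 0.052) and the lid is at about 1.14 rad, which matches the given sizes. Moving behind the lid with the fingers shut.

step_arm:
  increments:
    - [[1,-2,1],[0,0,0.7]]
    - [[2,-3,1],[0,0,0.7]]
    - [[2,-3,1],[0,0,0.7]]
    - [[2,-3,1],[0,0,0.7]]
    - [[2,-3,1],[0,0,0.7]]
    - [[2,-3,1],[0,0,0.7]]
    - [[2,-3,1],[0,0,0.7]]
    - [[2,-3,1],[0,0,0.7]]
    - [[2,-3,0],[0,0,0.7]]
    - [[2,-3,0],[0,0,0.7]]
  fingers: 0

```text
clock: 1.1
tool_pos: [0.3853, 0.3025, 0.3189]
eef_rot: [0.097, 0.995, 0.0, 0.0]
contact_force: [0.1, 0.2, 0.8]
opening: 0.115
finger_force: 0.0
```

step_arm:
  increments:
    - [[2,-3,0],[0,0,0.7]]
    - [[2,-3,0],[0,0,0.7]]
    - [[2,-3,0],[0,0,0.7]]
    - [[2,-3,0],[0,0,0.7]]
    - [[2,-3,0],[0,0,0.7]]
    - [[2.5,-3,0],[0,0,0.7]]
    - [[2.5,-3,0],[0,0,0.7]]
    - [[2.5,-3,0],[0,0,0.7]]
    - [[2.5,-3,0],[0,0,0.7]]
    - [[1.5,-1,0],[0,0,0]]

```text
clock: 2.1
tool_pos: [0.601, 0.0188, 0.318]
eef_rot: [0.045, 0.999, -0.001, -0.0]
contact_force: [0.1, -0.8, -0.6]
opening: 0.008
finger_force: 0.0
```

step_arm:
  increments:
    - [[0,0,-1.4],[0,0,0]]
    - [[0,0,-1.4],[0,0,0]]
    - [[0,0,-1.4],[0,0,0]]
    - [[0,0,-1.4],[0,0,0]]
    - [[0,0,-1.4],[0,0,0]]
    - [[0,0,-1.3],[0,0,0]]
    - [[-0.5,0.1,0],[0,0,0]]
    - [[-0.5,0.1,0],[0,0,0]]
    - [[-0.5,0.1,0],[0,0,0]]
    - [[-0.5,0.1,0],[0,0,0]]

```text
clock: 3.1
tool_pos: [0.5795, 0.0281, 0.2365]
eef_rot: [0.042, 0.999, 0.0, 0.001]
contact_force: [-0.4, -0.3, 0.3]
opening: 0.008
finger_force: 0.1
```

step_arm:
  increments:
    - [[-0.5,0.05,0],[0,0,0]]
    - [[-0.5,0.05,-0.2],[0,0,0]]
    - [[-0.5,0.05,-0.2],[0,0,0]]
    - [[-0.5,0.05,-0.3],[0,0,0]]
    - [[-0.5,0.05,-0.3],[0,0,0]]
    - [[-0.5,0.05,-0.3],[0,0,0]]
    - [[-0.5,0.05,-0.3],[0,0,0]]
    - [[-0.5,0.05,-0.35],[0,0,0]]
    - [[-0.5,0.05,-0.35],[0,0,0]]
    - [[-0.5,0.05,-0.4],[0,0,0]]

```text
clock: 4.1
tool_pos: [0.5293, 0.033, 0.2085]
eef_rot: [0.042, 0.999, 0.0, 0.0]
contact_force: [0.8, 0.5, -1.0]
opening: 0.007
finger_force: 0.1
```

```bash
python3 - <<'E'
from h import *
c,p,d=snap('side'); cv2.imwrite('pics/s1.png',cv2.resize(p[90:230,190:340,::-1],(600,560),interpolation=cv2.INTER_CUBIC)); print(r.get_state()['contact_force'])
E
```

```text
[-0.67852905  0.90813706 -0.49997249]
```

View pics/s1.png

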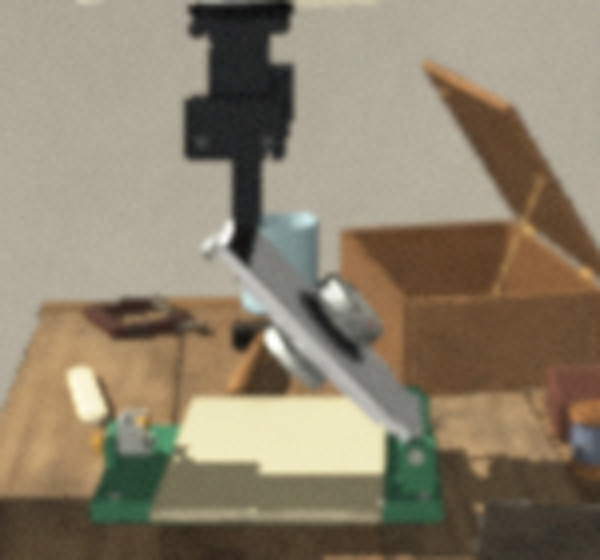

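The lid follows the fingertip, which rests on the black strip at about (240,240). Continuing along the arc.

step_arm:
  increments:
    - [[-0.52,0.04,-0.5],[0,0,0]]
    - [[-0.52,0.04,-0.47],[0,0,0]]
    - [[-0.5,0.04,-0.49],[0,0,0]]
    - [[-0.49,0.04,-0.5],[0,0,0]]
    - [[-0.47,0.04,-0.53],[0,0,0]]
    - [[-0.45,0.04,-0.53],[0,0,0]]
    - [[-0.44,0.03,-0.56],[0,0,0]]
    - [[-0.41,0.03,-0.56],[0,0,0]]
    - [[-0.38,0.03,-0.58],[0,0,0]]
    - [[-0.38,0.03,-0.6],[0,0,0]]

```text
clock: 5.15
tool_pos: [0.4839, 0.0366, 0.1551]
eef_rot: [0.042, 0.999, 0.0, 0.0]
contact_force: [0.4, 0.6, 0.5]
opening: 0.009
finger_force: 0.1
```

step_arm:
  increments:
    - [[-0.34,0.03,-0.58],[0,0,0]]
    - [[-0.34,0.03,-0.64],[0,0,0]]
    - [[-0.3,0.02,-0.63],[0,0,0]]
    - [[-0.28,0.02,-0.64],[0,0,0]]
    - [[-0.26,0.02,-0.65],[0,0,0]]
    - [[-0.25,0.02,-0.66],[0,0,0]]
    - [[-0.21,0.02,-0.66],[0,0,0]]
    - [[-0.19,0.01,-0.66],[0,0,0]]
    - [[-0.17,0.01,-0.65],[0,0,0]]
    - [[-0.14,0.01,-0.6],[0,0,0]]

```text
clock: 6.15
tool_pos: [0.4592, 0.0385, 0.0913]
eef_rot: [0.042, 0.999, 0.0, 0.0]
contact_force: [0.6, 0.1, 1.2]
opening: 0.008
finger_force: 0.5
```

step_arm:
  increments:
    - [[-0.05,0,-0.15],[0,0,0]]
    - [[-0.05,0,-0.15],[0,0,0]]
    - [[0,0,-0.15],[0,0,0]]
    - [[0,0,-0.1],[0,0,0]]
    - [[0,0,-0.1],[0,0,0]]
    - [[0,0,-0.1],[0,0,0]]
    - [[0,0,-0.1],[0,0,0]]
    - [[0,0,-0.1],[0,0,0]]
    - [[0,0,-0.1],[0,0,0]]
    - [[0,0,0],[0,0,0]]

```text
clock: 7.15
tool_pos: [0.4577, 0.0385, 0.0818]
eef_rot: [0.042, 0.999, -0.0, -0.0]
contact_force: [-2.6, 1.5, 9.7]
opening: 0.003
finger_force: 4.9
```

step_arm:
  increments:
    - [[0,0,-0.05],[0,0,0]]
    - [[0,0,-0.05],[0,0,0]]
    - [[0,0,-0.05],[0,0,0]]
    - [[0,0,-0.05],[0,0,0]]
    - [[0,0,-0.05],[0,0,0]]
    - [[0,0,-0.05],[0,0,0]]
    - [[0,0,-0.05],[0,0,0]]
    - [[0,0,0],[0,0,0]]
    - [[0,0,0],[0,0,0]]
    - [[0,0,0],[0,0,0]]

```text
clock: 8.15
tool_pos: [0.4572, 0.0385, 0.0779]
eef_rot: [0.042, 0.999, -0.0, -0.001]
contact_force: [-1.7, 1.0, 7.1]
opening: 0.009
finger_force: 3.0
```

step_arm:
  increments:
    - [[0,0,-0.05],[0,0,0]]
    - [[0,0,-0.05],[0,0,0]]
    - [[0,0,-0.05],[0,0,0]]
    - [[0,0,-0.05],[0,0,0]]
    - [[0,0,-0.05],[0,0,0]]
    - [[0,0,-0.05],[0,0,0]]
    - [[0,0,-0.05],[0,0,0]]
    - [[0,0,0],[0,0,0]]
    - [[0,0,0],[0,0,0]]
    - [[0,0,0],[0,0,0]]

```text
clock: 9.15
tool_pos: [0.4588, 0.0382, 0.0743]
eef_rot: [0.043, 0.999, -0.0, 0.0]
contact_force: [-0.6, -0.2, 1.6]
opening: 0.006
finger_force: 0.8
```

step_arm:
  increments:
    - [[0,0,-0.05],[0,0,0]]
    - [[0,0,-0.05],[0,0,0]]
    - [[0,0,-0.05],[0,0,0]]
    - [[0,0,-0.05],[0,0,0]]
    - [[0,0,-0.05],[0,0,0]]
    - [[0,0,-0.05],[0,0,0]]
    - [[0,0,0],[0,0,0]]
    - [[0,0,0],[0,0,0]]
    - [[0,0,0],[0,0,0]]
    - [[0,0,0],[0,0,0]]

```text
clock: 10.15
tool_pos: [0.4583, 0.0386, 0.0713]
eef_rot: [0.042, 0.999, 0.0, -0.0]
contact_force: [0.3, -0.4, -0.2]
opening: 0.0
finger_force: 0.0
```

Contact force dropped to nothing, which suggests a snap. Checking the lid angle.

```bash
cat >> h.py <<'E'
H=np.array([.6457,.0188,.052]); ux=np.array([.997,-.0783,0]); uy=np.array([.0783,.997,0])
def loc(W): q=W-H; return np.stack([q@ux,q@uy,q[...,2]],-1)
def lid(c,d):
    v,u=np.mgrid[0:384,0:512]; ok=(d>0).ravel()
    W=unproj(c,np.c_[u.ravel(),v.ravel()],d.ravel())[ok]; L=loc(W)
    m=(abs(L[:,1])<.055)&(L[:,0]>-.2)&(L[:,0]<-.02)&(np.hypot(L[:,0]+.1,L[:,1])>.038)&(L[:,2]>-.01)&(L[:,2]<.05)
    L=L[m]
    for _ in range(5):
        a=np.polyfit(L[:,0],L[:,2],1); e=L[:,2]-np.polyval(a,L[:,0]); L=L[abs(e)<max(.003,np.std(e))]
    return -np.arctan(a[0]),a[1],len(L),np.std(e)
E
python3 - <<'E'
from h import *
for n in('top','side','wrist'):
    c,p,d=snap(n); print(n,lid(c,d),-np.array(c['R']).T@c['t'])
    np.savez(n+'1.npz',p=p,d=d,c=np.array(c,dtype=object))
    if n=='wrist': cv2.imwrite('pics/w1.png',p[...,::-1])
    if n=='side': cv2.imwrite('pics/s2.png',cv2.resize(p[130:230,190:320,::-1],(650,500),interpolation=cv2.INTER_CUBIC))
E
```

```text
top (np.float64(0.07489455761717193), np.float64(0.003755421001821596), 355, np.float64(0.0014659095061927594)) [ 0.19566918 -0.05445516  1.10505469]
side (np.float64(0.07437974522832448), np.float64(0.005096301079273927), 466, np.float64(0.0009889354686931535)) [ 0.52539537 -1.14724856  0.47855999]
wrist (np.float64(0.08713690889143191), np.float64(0.0024940393586555167), 3788, np.float64(0.0005671941072962391)) [0.3771537  0.04563237 0.21731733]
```

View pics/s2.png

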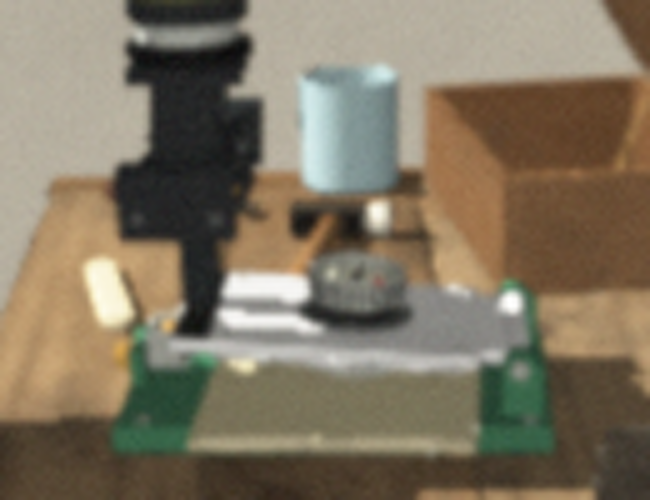

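step_arm:
  increments:
    - [[0,0,-0.04],[0,0,0]]
    - [[0,0,-0.04],[0,0,0]]
    - [[0,0,-0.04],[0,0,0]]
    - [[0,0,-0.04],[0,0,0]]
    - [[0,0,-0.04],[0,0,0]]
    - [[0,0,0],[0,0,0]]
    - [[0,0,0],[0,0,0]]
    - [[0,0,0],[0,0,0]]
    - [[0,0,0],[0,0,0]]
    - [[0,0,0],[0,0,0]]

```text
clock: 11.3
tool_pos: [0.4583, 0.0384, 0.0694]
eef_rot: [0.042, 0.999, 0.0, -0.0]
contact_force: [0.3, -0.6, -0.3]
opening: 0.005
finger_force: 0.0
```

```bash
python3 - <<'E'
from h import *
c,p,d=snap('wrist'); print(lid(c,d)); cv2.imwrite('pics/w2.png',p[...,::-1]); np.savez('wrist2.npz',p=p,d=d,c=np.array(c,dtype=object))
E
```

```text
(np.float64(0.08168167234855309), np.float64(-0.0007608969994864726), 3317, np.float64(0.0005876442478061159))
```

View pics/w2.png

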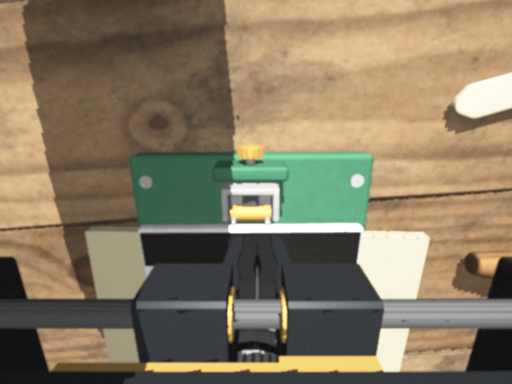

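Wrist view: the lid's free edge is at row 228, the black strip below it, and the roller fork at about (250,210). I'll measure the strip's height.

```bash
python3 - <<'E'
from h import *
for n in('wrist1','wrist2'):
    z=np.load(n+'.npz',allow_pickle=True);d,c=z['d'],z['c'].item()
    for nm,(a,b,e,f) in dict(strip1=(238,258,155,215),strip2=(238,258,295,350),block=(168,176,225,280),bed=(200,215,150,200)).items():
        v,u=np.mgrid[a:b,e:f]; W=unproj(c,np.c_[u.ravel(),v.ravel()],d[a:b,e:f].ravel()); W=W[d[a:b,e:f].ravel()>0]
        print(n,nm,np.median(W,0).round(4),loc(np.median(W,0)).round(4))
E
```

```text
wrist1 strip1 [ 0.4518 -0.0019  0.0712] [-0.1917 -0.0358  0.0192]
wrist1 strip2 [0.4584 0.0761 0.0712] [-0.1912  0.0425  0.0192]
wrist1 block [0.4164 0.0396 0.0478] [-0.2302  0.0028 -0.0042]
wrist1 bed [ 0.4438 -0.0197  0.0219] [-0.1982 -0.0542 -0.0301]
wrist2 strip1 [ 0.4531 -0.0028  0.0666] [-0.1903 -0.0366  0.0146]
wrist2 strip2 [0.4598 0.0765 0.0667] [-0.1899  0.043   0.0147]
wrist2 block [0.4159 0.0395 0.0479] [-0.2308  0.0026 -0.0041]
wrist2 bed [ 0.4431 -0.0193  0.0219] [-0.199  -0.0538 -0.0301]
```

The strip is now at z=0.0666, so the lid is at about 0.055 rad. It went down further than the tip did, which fits a lid pulled in by the roller. I'll lift off, go over to see the dial, and check that the lid holds.

step_arm:
  increments:
    - [[0,0,0.5],[0,0,0]]
    - [[0,0,1.5],[0,0,0]]
    - [[0,0,2],[0,0,0]]
    - [[0,0,2],[0,0,0]]
    - [[2,-0.3,2],[0,0,0]]
    - [[3,-0.3,0],[0,0,0]]
    - [[3,-0.3,0],[0,0,0]]
    - [[3,-0.3,0],[0,0,0]]
    - [[2.5,-0.3,0],[0,0,0]]
    - [[0,0,0],[0,0,0]]
  fingers: 1

```text
clock: 12.35
tool_pos: [0.5967, 0.0226, 0.1498]
eef_rot: [0.043, 0.999, 0.0, 0.002]
contact_force: [-0.4, -0.9, 0.5]
opening: 0.89
finger_force: 0.0
```

```bash
python3 - <<'E'
from h import *
s=r.get_state(); c,p,d=snap('wrist'); print(s['tool_pos'],lid(c,d)); np.savez('wrist3.npz',p=p,d=d,c=np.array(c,dtype=object))
for n in('top','side'): cc,pp,dd=snap(n); print(n,lid(cc,dd))
th=.053; e=lambda a:H+ux*(-.1*np.cos(th)+.0285*np.sin(th))+[0,0,.1*np.sin(th)+.0285]+.03*(np.cos(a)*ux+np.sin(a)*uy)
q=proj(c,[e(a) for a in np.linspace(0,6.2,8)]).round(); print(q.tolist())
lo=np.clip(q.min(0).astype(int)-40,0,None); hi=q.max(0).astype(int)+40
cr=p[lo[1]:hi[1],lo[0]:hi[0],::-1]; print(lo,cr.shape)
cv2.imwrite('pics/w3.png',cv2.resize(cr,None,fx=3,fy=3,interpolation=cv2.INTER_CUBIC)[:600,:800])
E
```

```text
[0.59667344 0.02264704 0.14975828] (np.float64(0.0550370146217388), np.float64(0.0037539538030136963), 24638, np.float64(0.0007871518173603614))Traceback (most recent call last):
  File "<stdin>", line 3, in <module>
  File "h.py", line 26, in lid
    a=np.polyfit(L[:,0],L[:,2],1); e=L[:,2]-np.polyval(a,L[:,0]); L=L[abs(e)<max(.003,np.std(e))]
    raise TypeError("expected non-empty vector for x")
TypeError: expected non-empty vector for x
```

```bash
cat > dial.py <<'E'
from h import *
import sys
def rect(c,p,th=.054,S=300,ctr=(0,0)):
    "rectified top view of dial: col right = lid +x, row up = lid +y; S px = 70 mm"
    g=np.linspace(-.035,.035,S); X,Y=np.meshgrid(g,-g)
    lx=np.array([np.cos(th),0,-np.sin(th)]); ex=lx[0]*ux+[0,0,lx[2]]; n=np.sin(th)*ux+[0,0,np.cos(th)]
    C=H-.1*ex+.0285*n
    P=C+(X.ravel()+ctr[0])[:,None]*ex+(Y.ravel()+ctr[1])[:,None]*uy
    q=proj(c,P).astype(np.float32).reshape(S,S,2)
    return cv2.remap(p,q[...,0],q[...,1],cv2.INTER_CUBIC),C
E
python3 - <<'E'
from dial import *
z=np.load('wrist3.npz',allow_pickle=True);p,c=z['p'],z['c'].item()
m,C=rect(c,p,S=500); print(C,proj(c,C)); cv2.circle(m,(250,250),4,(0,0,255),1); cv2.imwrite('pics/d3.png',m[...,::-1])
E
```

```text
[0.54767896 0.02649814 0.08585583] [[255.65549516 148.77637182]]
```

View pics/d3.png

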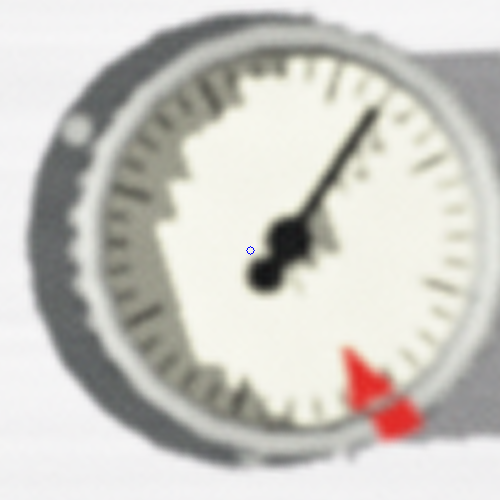

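The hand points to about 56° (0.98 rad), which agrees with a caught lid. The red mark is at about −62°, so the bezel needs roughly +118°. The dial hub sits at (290,238), offset from the predicted centre. I'll refine the centre from depth and check joint 7.

```bash
python3 - <<'E'
from dial import *
z=np.load('wrist3.npz',allow_pickle=True);p,c,d=z['p'],z['c'].item(),z['d']
v,u=np.mgrid[0:384,0:512]; W=unproj(c,np.c_[u.ravel(),v.ravel()],d.ravel()).reshape(384,512,3)
m=(d>0)&(W[...,2]>.075)&(abs(W[...,0]-.55)<.06)&(abs(W[...,1]-.0265)<.045)
Q=W[m]; print(len(Q),Q.min(0),Q.max(0),np.median(Q,0)); print(cv2.minEnclosingCircle(Q[:,:2].astype(np.float32)))
hi=Q[Q[:,2]>np.percentile(Q[:,2],70)]; print(cv2.minEnclosingCircle(hi[:,:2].astype(np.float32)),hi[:,2].mean())
s=r.get_state(); print(s['q'].round(2),s['clock'],s['tool_pos'],s['eef_rot'],-np.array(c['R']).T@c['t'])
E
```

```text
28212 [ 0.52201831 -0.01848254  0.07580425] [0.60998778 0.07149645 0.25108948] [0.57226375 0.03450265 0.22990615]
((0.5752983689308167, 0.028581080958247185), 0.05343882367014885)
((0.5763548612594604, 0.026636598631739616), 0.046253807842731476) 0.24397815389063293
[ 0.01  0.77 -0.21  1.74  0.24  0.66  1.14] 12.45 [0.5926867  0.02328103 0.14924431] [ 4.25033565e-02  9.99096195e-01 -1.39368195e-05 -5.07681510e-04] [0.51492454 0.02990875 0.29538654]
```

```bash
python3 - <<'E'
from dial import *
c,p,d=snap('wrist'); s=r.get_state(); print(s['tool_pos'],lid(c,d)); np.savez('wrist4.npz',p=p,d=d,c=np.array(c,dtype=object))
v,u=np.mgrid[0:384,0:512]; W=unproj(c,np.c_[u.ravel(),v.ravel()],d.ravel()).reshape(384,512,3)
m=(d>0)&(W[...,2]>.078)&(W[...,2]<.105)&(abs(W[...,0]-.55)<.045)&(abs(W[...,1]-.0265)<.045)
Q=W[m]; print(len(Q),Q.min(0),Q.max(0)); print(cv2.minEnclosingCircle(Q[:,:2].astype(np.float32)))
hi=Q[Q[:,2]>.0885]; print(len(hi),cv2.minEnclosingCircle(hi[:,:2].astype(np.float32)),hi[:,2].mean())
im,C=rect(c,p); print(C)
# hub: dark blob near the middle; red mark
hsv=cv2.cvtColor(im,cv2.COLOR_RGB2HSV); dk=(hsv[...,2]<50); dk[:100]=0;dk[200:]=0;dk[:,:100]=0;dk[:,200:]=0
dk=cv2.erode(dk.astype(np.uint8),np.ones((9,9))); vv,uu=np.nonzero(dk); print('hub px',uu.mean(),vv.mean())
rd=(hsv[...,1]>150)&((hsv[...,0]<10)|(hsv[...,0]>170)); vv,uu=np.nonzero(rd); print('red',uu.mean(),vv.mean())
E
```

```text
[0.59201822 0.02347404 0.14924346] (np.float64(0.05527435481142919), np.float64(0.0037495487292431738), 24717, np.float64(0.0007931752198455215))
5394 [ 0.52215327 -0.00331149  0.07808762] [0.58309904 0.05789854 0.09432308]
((0.552959144115448, 0.027489550411701202), 0.030994005501270294)
1227 ((0.5531337261199951, 0.027322398498654366), 0.03065870888531208) 0.09071917650518188
[0.54767896 0.02649814 0.08585583]
hub px 171.6216216216216 146.27927927927928
red 227.8736842105263 240.48815789473684
```

step_arm:
  increments:
    - [[-1,0.1,0],[0.06,0.8,0]]
    - [[-1,0.1,0],[0.06,0.8,0]]
    - [[-1,0.1,0],[0.06,0.8,0]]
    - [[-1,0.1,0],[0.06,0.7,0]]
    - [[0,0,-0.6],[0,0,0]]
    - [[0,0,-0.6],[0,0,0]]
    - [[0,0,-0.6],[0,0,0]]
    - [[0,0,-0.6],[0,0,0]]
    - [[0,0,0],[0,0,0]]
    - [[0,0,0],[0,0,0]]

```text
clock: 13.5
tool_pos: [0.5533, 0.0275, 0.1251]
eef_rot: [0.042, 0.999, 0.001, -0.027]
contact_force: [0.0, -0.2, 0.2]
opening: 1.0
finger_force: 0.0
```

step_arm:
  increments:
    - [[-0.05,0,-0.8],[0,0,0]]
    - [[-0.05,0,-0.8],[0,0,0]]
    - [[-0.05,0,-0.8],[0,0,0]]
    - [[0,0,-0.8],[0,0,0]]
    - [[0,0,-0.8],[0,0,0]]
    - [[0,0,-0.7],[0,0,0]]
    - [[0,0,-0.6],[0,0,0]]
    - [[0,0,-0.4],[0,0,0]]
    - [[0,0,0],[0,0,0]]
    - [[0,0,0],[0,0,0]]

```text
clock: 14.5
tool_pos: [0.5519, 0.0275, 0.0684]
eef_rot: [0.042, 0.999, 0.001, -0.027]
contact_force: [0.1, 0.1, -0.0]
opening: 1.001
finger_force: 0.0
```

step_arm:
  increments:
    - [[0,0,0],[0,0,0]]
    - [[0,0,0],[0,0,0]]
    - [[0,0,0],[0,0,0]]
    - [[0,0,0],[0,0,0]]
    - [[0,0,0],[0,0,0]]
    - [[0,0,0],[0,0,0]]
    - [[0,0,0],[0,0,0]]
    - [[0,0,0],[0,0,0]]
    - [[0,0,0],[0,0,0]]
    - [[0,0,0],[0,0,0]]
  fingers: 0.5
  grip_force: 10

```text
clock: 15.5
tool_pos: [0.5519, 0.0273, 0.0685]
eef_rot: [0.042, 0.999, 0.001, -0.027]
contact_force: [-0.7, -0.4, 2.6]
opening: 0.675
finger_force: 10.0
```

step_arm:
  increments:
    - [[0,0,0],[0.32,-0.02,5.9]]
    - [[0,0,0],[0.32,-0.02,5.9]]
    - [[0,0,0],[0.32,-0.02,5.9]]
    - [[0,0,0],[0.32,-0.02,5.9]]
    - [[0,0,0],[0.32,-0.02,5.9]]
    - [[0,0,0],[0.32,-0.02,5.9]]
    - [[0,0,0],[0.32,-0.02,5.9]]
    - [[0,0,0],[0.32,-0.02,5.9]]
    - [[0,0,0],[0.32,-0.02,5.9]]
    - [[0,0,0],[0.32,-0.02,5.9]]

```text
clock: 16.5
tool_pos: [0.5525, 0.0258, 0.0684]
eef_rot: [-0.457, 0.889, 0.013, -0.024]
contact_force: [1.6, -3.4, 1.8]
opening: 0.678
finger_force: 10.0
```

step_arm:
  increments:
    - [[0,0,0],[0.32,-0.02,5.9]]
    - [[0,0,0],[0.32,-0.02,5.9]]
    - [[0,0,0],[0.32,-0.02,5.9]]
    - [[0,0,0],[0.32,-0.02,5.9]]
    - [[0,0,0],[0.32,-0.02,5.9]]
    - [[0,0,0],[0.32,-0.02,5.9]]
    - [[0,0,0],[0.32,-0.02,5.9]]
    - [[0,0,0],[0.32,-0.02,5.9]]
    - [[0,0,0],[0.32,-0.02,5.9]]
    - [[0,0,0],[0.32,-0.02,5.9]]

```text
clock: 17.5
tool_pos: [0.5542, 0.0257, 0.0684]
eef_rot: [0.836, -0.549, -0.022, 0.014]
contact_force: [4.6, -3.6, -0.4]
opening: 0.677
finger_force: 10.0
```

step_arm:
  increments:
    - [[0,0,0],[0,0,0]]
    - [[0,0,0],[0,0,0]]
    - [[0,0,0],[0,0,0]]
    - [[0,0,0],[0,0,0]]
    - [[0,0,0],[0,0,0]]
    - [[0,0,0],[0,0,0]]
    - [[0,0,0],[0,0,0]]
    - [[0,0,0],[0,0,0]]
    - [[0,0,0],[0,0,0]]
    - [[0,0,0],[0,0,0]]

```text
clock: 18.5
tool_pos: [0.5542, 0.0257, 0.0684]
eef_rot: [0.835, -0.55, -0.022, 0.014]
contact_force: [5.3, -3.4, -0.2]
opening: 0.675
finger_force: 10.0
```

```bash
sed -i 's/H=np.array(\[.6457,.0188,.052\])/H=np.array([.6509,.0195,.052])/' h.py; python3 - <<'E'
from dial import *
c,p,d=snap('wrist'); s=r.get_state(); print(s['q'].round(2),s['eef_rot'])
m,C=rect(c,p,S=400); im=cv2.resize(p,(512,384)); im=cv2.copyMakeBorder(m,0,0,0,0,0); o=np.zeros((400,940,3),np.uint8); o[:,:400]=m; o[:384,410:922]=p
cv2.imwrite('pics/d5.png',cv2.resize(o[...,::-1],None,fx=.85,fy=.85))
E
```

```text
[ 0.27  0.97 -0.71  1.84  0.89  0.75  2.6 ] [ 0.83465905 -0.55017433 -0.02164196  0.0135688 ]
```

View pics/d5.png

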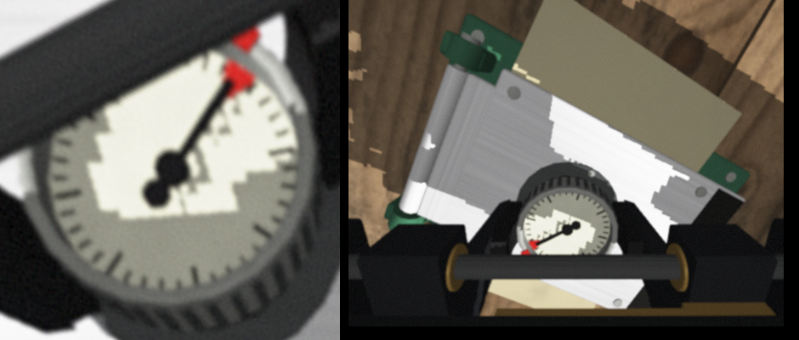

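The mark is close to the hand's tip. Releasing and raising for a clear look.

step_arm:
  increments:
    - [[0,0,0],[0,0,0]]
    - [[0,0,0],[0,0,0]]
    - [[0,0,0],[0,0,0]]
    - [[0,0,0],[0,0,0]]
    - [[0,0,0],[0,0,0]]
    - [[0,0,0.5],[0,0,0]]
    - [[0.05,0,1],[0,0,0]]
    - [[0.1,0,2],[0,0,0]]
    - [[0.1,0,2],[0,0,0]]
    - [[0.1,0,2],[0,0,0]]
  fingers: 1

```text
clock: 19.55
tool_pos: [0.5554, 0.0275, 0.145]
eef_rot: [0.835, -0.549, -0.024, 0.014]
contact_force: [1.4, -0.1, 0.2]
opening: 1.001
finger_force: 0.0
```

step_arm:
  increments:
    - [[-0.4,0.7,0.5],[0,0,0]]
    - [[-0.5,0.9,0],[0,0,0]]
    - [[-0.5,0.9,0],[0,0,0]]
    - [[-0.5,0.9,0],[0,0,0]]
    - [[0,0,0],[0,0,0]]
    - [[0,0,0],[0,0,0]]
    - [[0,0,0],[0,0,0]]
    - [[0,0,0],[0,0,0]]
    - [[0,0,0],[0,0,0]]
    - [[0,0,0],[0,0,0]]

```text
clock: 20.55
tool_pos: [0.5364, 0.0612, 0.1483]
eef_rot: [0.835, -0.55, -0.024, 0.014]
contact_force: [0.0, 0.6, 0.4]
opening: 1.0
finger_force: 0.0
```

```bash
cat >> dial.py <<'E'
def angles(c,p,th=.055,S=500):
    m,C=rect(c,p,th,S); k=.07/S*1000
    hsv=cv2.cvtColor(m,cv2.COLOR_RGB2HSV); v,u=np.mgrid[0:S,0:S]
    dk=(hsv[...,2]<60)&(np.hypot(u-S/2,v-S/2)<.15*S)
    e=cv2.erode(dk.astype(np.uint8),np.ones((21,21))); hv,hu=np.nonzero(e); hu,hv=hu.mean(),hv.mean()
    R=np.hypot(u-hu,v-hv)*k; A=np.arctan2(hv-v,u-hu)
    rd=(hsv[...,1]>140)&((hsv[...,0]<10)|(hsv[...,0]>170))
    f=lambda M:np.degrees(np.angle(np.exp(1j*A[M]).mean()))
    red={b:(f(rd&(R>b)&(R<b+2)),int((rd&(R>b)&(R<b+2)).sum())) for b in(14,16,18,20,22,24)}
    D=(hsv[...,2]<70)&(hsv[...,1]<120)
    hand={b:(f(D&(R>b)&(R<b+2)),int((D&(R>b)&(R<b+2)).sum())) for b in(8,10,12,14,16,18,20)}
    return m,(hu,hv),red,hand
E
python3 - <<'E'
from dial import *
c,p,d=snap('wrist'); s=r.get_state(); print(s['tool_pos'],s['qd'].round(3).max(),lid(c,d))
np.savez('wrist6.npz',p=p,d=d,c=np.array(c,dtype=object))
m,h,rd,hd=angles(c,p); print(h,rd,hd)
cv2.imwrite('pics/d6.png',m[...,::-1])
z=np.load('wrist4.npz',allow_pickle=True); print(angles(z['c'].item(),z['p'])[1:])
E
```

```text
[0.53634491 0.06121919 0.14831209] 0.001 (np.float64(0.05142653190094081), np.float64(0.003846879443157486), 22632, np.float64(0.0007338094435111865))
(np.float64(251.9255319148936), np.float64(248.18085106382978)) {14: (np.float64(nan), 0), 16: (np.float64(nan), 0), 18: (np.float64(nan), 0), 20: (np.float64(55.21335334350366), 152), 22: (np.float64(55.45877512430925), 442), 24: (np.float64(55.8302904353657), 409)} {8: (np.float64(56.0402733101049), 3), 10: (np.float64(55.73321321903539), 60), 12: (np.float64(56.39647800310686), 3), 14: (np.float64(55.81917940337061), 8), 16: (np.float64(55.81688831909302), 16), 18: (np.float64(56.35701992676582), 30), 20: (np.float64(56.45261587115302), 12)}
((np.float64(252.36082474226805), np.float64(247.48453608247422)), {14: (np.float64(nan), 0), 16: (np.float64(nan), 0), 18: (np.float64(-62.696575764952), 97), 20: (np.float64(-62.867983732327204), 279), 22: (np.float64(-62.26480583522988), 472), 24: (np.float64(-63.214215223100005), 376)}, {8: (np.float64(nan), 0), 10: (np.float64(nan), 0), 12: (np.float64(nan), 0), 14: (np.float64(nan), 0), 16: (np.float64(nan), 0), 18: (np.float64(nan), 0), 20: (np.float64(nan), 0)})dial.py:18: RuntimeWarning: Mean of empty slice.
  f=lambda M:np.degrees(np.angle(np.exp(1j*A[M]).mean()))
  ret = ret.dtype.type(ret / rcount)
```

View pics/d6.png

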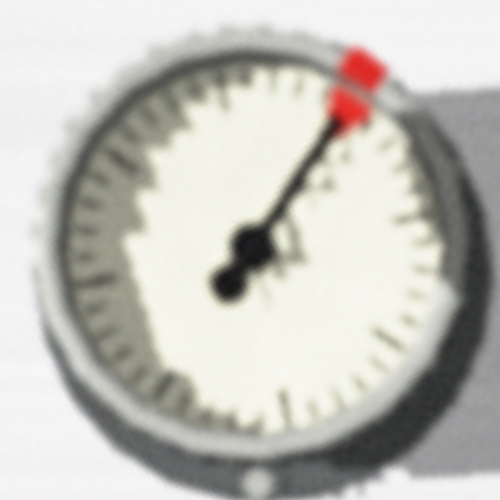

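The hand is at about 56° and the red mark at about 55.5°. The lid holds at about 0.053 rad, below the 0.078 minimum for an uncaught lid, and the gripper is clear. Handing in.

```bash
python3 -c "
from plant import r
print(r.finish_job())"
```

```text
the job is handed in; nothing more can be done
None
```

I handed the job in at about 20.6 s: the lid is caught at about 0.053 rad, the red zero mark stands within about 1° of the hand's tip, and the gripper is clear. The highest pressing force I read was about 10 N, though readings came only once a second. I did not re-measure the sheets or tools afterwards.

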